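# Hold the layout's spring-return key switch on

## Task

Take the key with the red head out of the wooden key stand, push it fully home into the keyhole with the red collar on the grey key-switch box, and only then turn it clockwise (seen from above) about a quarter turn to its stop. Two sticky pins catch the blade on the way in, so press firmly and wiggle it a little if it jams. The switch springs back when let go: finish while still holding the key turned, and leave the yellow key in its stand.

Things in the scene. Friction and masses are not known exactly. Their poses are not given: they have to be found in the camera images.
- red_key: Key with a red head, standing blade-down in the stand, 30 g. Origin: tip of the blade, on the key's axis; z from tip to head, x across the width, y across the thickness. Steel blade 14 mm (x) by 7 mm (y), 36 mm long, the last 8 mm tapering to 9 mm width. Head from z = 36 to 80 mm, 30 mm (x) by 12 mm (y): grasp across either. Works either way round.
- red_shoulder (a point): On the red key's axis, underside of its head (36 mm above the tip); axes as the key's. With the key fully home the underside of the head rests on the collar.
- red_head (a point): On the red key's axis, in the head, 60 mm above the tip: where to grip; axes as the key's.
- yellow_key: The same key with a yellow head, in the other slot of the stand; not wanted here. Origin and axes as for the red key.
- key_stand: Fixed wooden block 50 (x) by 130 (y) by 42 mm high. Origin: centre of its underside, z up. Slots at y = -40 and +40 mm in its top, 17 mm (x) by 10 mm (y), 38 mm deep; a key stands in each, its x along the stand's x, the underside of its head on the block's top. Which key is in which slot varies.
- key_box: Fixed grey switch box 110 (x) by 95 (y) by 58 mm high; origin: centre of its underside, z up. In the middle of its top is the keyhole, in a brass plug inside a red collar (24 mm inner and 38 mm outer diameter, 3 mm high).
- keyhole (a point): Centre of the keyhole at the top of the red collar, 61 mm above the bench; axes as the box's.
- plug_face (a point): Centre of the brass plug's face, 3 mm below the collar's top, turning with the plug. The slot: 16 mm along this x, 9 mm along this y, 37 mm deep. Two sprung sticky pins reach in from its +x and -x ends, 8 and 15 mm down; the blade's tapered tip pushes them aside. Each catches it; about 8 to 12 N downward in all, with small twists, brings the key home, where the pins keep it.
- lock_plug (a joint): Turn of the brass plug, rad: 0 at rest (slot along the box's x), growing clockwise seen from above to a stop at 1.5. A spring drives it back to 0: 0.04 N m at rest, 0.115 N m at the stop. The key has about 0.2 rad of play in the slot, so turn the key about 0.2 more than the plug is to turn.
Not all that is in view belongs to the job. Of the things shaped like the red_key, the red one is meant.

How it is judged (in metres and radians):
On the way:
1. the red key is fully home in the keyhole, not yet turned (z of red_shoulder in the frame of keyhole below 0.004 m and horizontal distance between red_shoulder and keyhole below 0.004 m and value of joint lock_plug below 0.35 rad), for 0.2 s.
At the end, for the whole second after the job is handed in: Red key home (head within 4 mm of the collar top and of the keyhole axis, upright within 0.15 rad) and in line with the slot within 0.3 rad; plug turned at least 1.2 of its 1.5 rad; fingers still press the key with over 1 N; yellow key within 15 mm of its start (value of joint lock_plug above 1.2 rad and z of red_shoulder in the frame of keyhole below 0.004 m and horizontal distance between red_shoulder and keyhole below 0.004 m and angle between red_key's own z axis and vertical below 0.15 rad and angle between the x axis of red_key and the x axis of plug_face, either way round below 0.3 rad and contact force between the fingers and red_key above 1 N and distance of yellow_key from where it was at the start of the episode below 0.015 m); the arm keeps its last pose, push and grip.
It fails at once if the lock is turned while the red key is not fully home (value of joint lock_plug above 0.5 rad and (z of red_shoulder in the frame of keyhole above 0.006 m or horizontal distance between red_shoulder and keyhole above 0.008 m)).
It fails at once if the yellow key is taken out of the stand (distance of yellow_key from where it was at the start of the episode above 0.03 m).
It also fails if it takes over 48 s, if anything falls off the work surface, if the arm or the gripper's body presses on something with over 40 N, if the wrist force passes 120 N, or if a joint passes its speed limit or range.

## Robot

A 6-joint arm with a two-finger parallel gripper is mounted at the origin on a cart in front of the work surface, level with it; the furniture and walls round the work are solid. World frame = base frame: x ahead of the robot, y to its left, z up, the work surface at z = 0. Lengths are in mm, angles in rad, forces in N, time in s.
With the tool pointing down it reaches from about 350 to 775 mm from the base axis. Payload 7.3 kg.
Tool frame: the origin (TCP) lies at the very end of the fingers, on their centre line; the grasp point (between the pads) lies 19 mm behind it; z points along the fingers, y is the line along which they close (so a half turn about z gives the same grasp; the last joint's range is limited). The gripper opens to 92 mm and grips with 3 to 60 N. Pads are 19 mm wide; open, the fingers measure 130 mm over their backs; the gripper's body (75 mm by 190 mm) begins 47 mm behind the grasp point.
Start: joints at [-1.253, 0.342, 1.524, -0, 1.275, -0.146], TCP at [234.883, -469.548, 226.741] pointing down, gripper open.
Joint ranges: [-2.53, 2.53], [-0.77, 2.02], [0.04, 2.7], [-1, 4.14], [0.28, 2.66], [-3.11, 3.11]. Speed limits (rad/s): [2.57, 2.57, 3.14, 3.14, 3.14, 3.14].

## Interface

Orientations are given as [roll, pitch, yaw] about the fixed x, y, z axes, in that order (R = Rz(yaw) Ry(pitch) Rx(roll)).
In Python, from plant import * gives the robot as it stands.
- The arm moves only by the tool arm_command, never from a script. Its arguments are lists of equal length, an entry for each row: "gripper": the finger opening in mm, from 0 to 91.8; "dp": the shift along the tool's x, y, z in units of 25 mm (1.0 is 25 mm), a list of three; "twist": the turn about the tool's z in units of 5 degrees (1.0 is 5 degrees). A call has exactly 5 rows; each row shifts and turns the commanded pose from where the row before left it, along the tool's axes as they then stand; what a row does not reach is not made up. A row lasts 1/8 s, in which the tool goes at most 62.5 mm and 10.7 degrees, less where a joint would pass 70% of its speed; a pose out of reach is approached as far as the arm can. A call is refused whole if a number of a shift passes 1 or a number of a turn 1, either way. A call with a gripper value outside its range is refused whole. The fingers move at their own pace and stop on an object; the grip force is fixed at half the most. Time passes only in rows, so rows that do not move let the fingers close, or fill a call up. It gives the time, the measured TCP pose, the force, the opening and the grip force at its end, in the units of the state.
- get_obs(): the state, without advancing time (a new reading comes with each control period).
- capture(name): name is "scene" or "top" or "wrist"; returns the picture (480x640x3 uint8, red, green, blue); there is no depth.
- get_calibration(name): a dict with "mtx" (3x3 intrinsics, pixels), "position" and "attitude" of the camera in the world; the wrist camera has in their place "mount" (4x4, takes a point from camera to tool coordinates, whose origin is the TCP and whose axes are the flange's). Camera axes: x right, y down, z forward; pixel columns grow to the right and rows downward; lengths in mm; the calibration is good to about 2 mm. A picture is of the moment at which its call begins: read the wrist's pose just before it. get_calibration takes no time and is no camera call.
- close_job(): hands the job in; it is judged then, once.
The state is a dict: "time": time; "joint_positions": joint angles; "dq": joint speeds; "tau": joint torques, N m; "tool_pos": TCP position; "tcp_rot": TCP orientation; "contact_force": force on the tool from outside, world axes, zero at the start; "moment": the same for the moment, N m; "grip_width": finger opening in mm; "finger_force": force on a finger pad.
Only numpy, scipy, OpenCV 4.12 (cv2) and the standard library are available. Lean on these libraries where they do the work, as an engineer would, in place of code of your own. Each camera call takes 0.05 s, during which the arm holds its last target. There are 200 camera calls.

## Working session

There is one attempt and no reset: what is moved stays moved. The work goes in short steps, Python scripts to look and compute and a tool call to move; the robot and the scene stay as the last step left them, time stands still between calls to the robot, and variables do not carry over. Pictures are saved under pics/ and viewed, at most 10 in all, crops included, and the job is handed in when it is done.

Besides the shell and the picture viewer there is one more tool, called as name(argument=value, ...) on one line, values as JSON. arm_command: Moves the arm, as the interface text tells. Its arguments: {"type":"object","properties":{"gripper":{"type":"array"},"dp":{"type":"array"},"twist":{"type":"array"}},"required":["gripper","dp","twist"]}

```bash
mkdir -p pics; ls; python3 - <<'E'
from plant import *
import cv2
o=get_obs(); print(o)
for n in ("scene","top"):
    print(n,get_calibration(n))
    cv2.imwrite(f"pics/{n}0.png",capture(n)[:,:,::-1])
print(get_calibration("wrist"))
E
```

```text
pics
{'time': 0.0, 'joint_positions': array([-1.25297431e+00,  3.42721789e-01,  1.52501903e+00, -9.81168454e-06,
        1.27537726e+00, -1.46030646e-01]), 'dq': array([ 0.00084356, -0.00106845,  0.00114222, -0.00065955, -0.00108472,
       -0.00069763]), 'tau': array([-1.74183410e-04, -4.31241918e+01, -2.44222856e+01,  7.17626070e-02,
        5.58648503e-02, -1.28681518e-04]), 'tool_pos': array([ 234.75919535, -469.13852724,  226.04473596]), 'tcp_rot': array([-3.14008209e+00, -2.12686732e-04,  4.63855367e-01]), 'contact_force': array([-0.48537172, -0.43179613,  0.03177076]), 'moment': array([0.03528209, 0.02133826, 0.00624213]), 'finger_force': 0.0, 'grip_width': 91.92123789838378}
scene {'mtx': array([[611.35364635,   0.        , 321.76128312],
       [  0.        , 611.35364635, 240.63857725],
       [  0.        ,   0.        ,   1.        ]]), 'position': array([-185.86645495,  522.85555583,  485.58550629]), 'attitude': array([-2.02235341,  0.02567643, -2.28587625])}
top {'mtx': array([[446.33203093,   0.        , 328.71299609],
       [  0.        , 446.33203093, 247.99269083],
       [  0.        ,   0.        ,   1.        ]]), 'position': array([368.82652809, -39.17211263, 902.66878782]), 'attitude': array([-3.02682669,  0.01279251, -1.5817219 ])}
{'mtx': array([[417.87121845,   0.        , 323.09795611],
       [  0.        , 417.87121845, 246.90753213],
       [  0.        ,   0.        ,   1.        ]]), 'mount': array([[ 3.41772395e-04, -9.55959530e-01, -2.93498314e-01,
         8.06805536e+01],
       [ 9.99999757e-01,  5.04848201e-04, -4.79873753e-04,
         6.59187702e-03],
       [ 6.06911983e-04, -2.93498079e-01,  9.55959471e-01,
        -1.57674885e+02],
       [ 0.00000000e+00,  0.00000000e+00,  0.00000000e+00,
         1.00000000e+00]])}
```

View pics/top0.png

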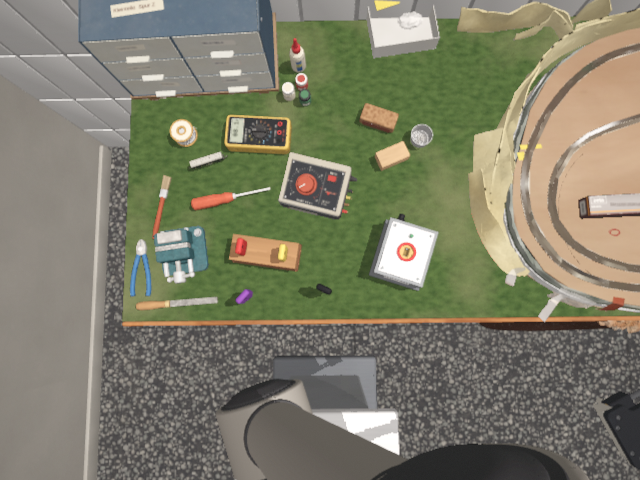

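View pics/scene0.png

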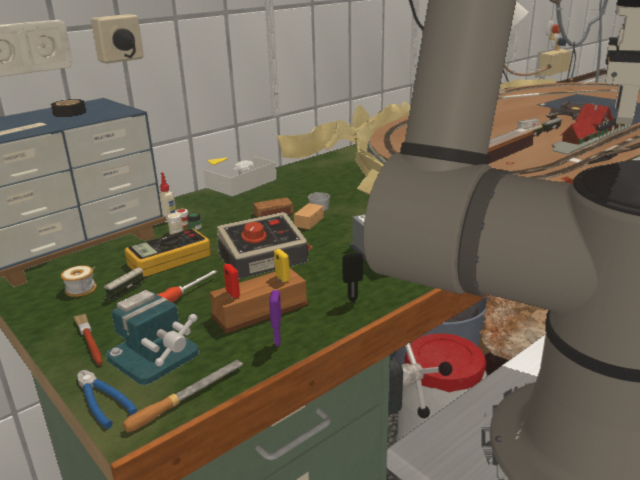

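The top view shows the stand at (265,252) with a red head at (240,247) and a yellow head at (282,252). The grey box with the red collar is at (406,252). Decoys are the purple key (245,297), the black key (323,289), and the meter with the red knob (316,185). The key in the stand with the red head fits the description.

```bash
cat > h.py <<'E'
from plant import *
import cv2, numpy as np
from scipy.spatial.transform import Rotation as R
def cam(n,o=None):
    c=get_calibration(n)
    if n!="wrist": return c["mtx"],R.from_euler("xyz",c["attitude"]).as_matrix(),np.array(c["position"])
    Rt=R.from_euler("xyz",o["tcp_rot"]).as_matrix(); m=c["mount"]
    return c["mtx"],Rt@m[:3,:3],Rt@m[:3,3]+o["tool_pos"]
def ray(c,uv,z):
    K,Rm,p=c; d=np.c_[np.reshape(uv,(-1,2)),np.ones(np.size(uv)//2)]@np.linalg.inv(K).T@Rm.T
    return p+d*((z-p[2])/d[:,2])[:,None]
def proj(c,P):
    K,Rm,p=c; q=(np.reshape(P,(-1,3))-p)@Rm@K.T; return q[:,:2]/q[:,2:]
def masks(im):
    h=cv2.cvtColor(im,cv2.COLOR_RGB2HSV); H,S,V=[h[...,i].astype(int) for i in range(3)]
    red=((H<6)|(H>174))&(S>170)&(V>90); yel=(H>22)&(H<33)&(S>150)&(V>120)
    return red.astype(np.uint8),yel.astype(np.uint8)
def blobs(m,a=15):
    n,l,s,c=cv2.connectedComponentsWithStats(m)
    return [(i,s[i].tolist(),c[i].round(1).tolist()) for i in range(1,n) if s[i][4]>=a],l
E
python3 - <<'E'
from h import *
im=cv2.imread("pics/top0.png")[:,:,::-1].copy(); c=cam("top")
r,y=masks(im)
for n,m,z in (("red",r,86),("yel",y,86)):
    for i,s,ce in blobs(m)[0]: print(n,s,ce,ray(c,ce,z)[0].round(1),ray(c,ce,61)[0].round(1))
h=cv2.cvtColor(im,cv2.COLOR_RGB2HSV)
# box top: bright low-sat
b=((h[...,1]<40)&(h[...,2]>150)).astype(np.uint8); b[:205]=0;b[300:]=0;b[:,:360]=0;b[:,445:]=0
p=np.argwhere(b)[:,::-1]; rc=cv2.minAreaRect(p.astype(np.float32)); bx=ray(c,cv2.boxPoints(rc),58); print(len(p),rc,bx.round(1))
cv2.imwrite("pics/crop1.png",cv2.resize(im[210:300,215:455,::-1],None,fx=3.3,fy=3.3,interpolation=2))
E
```

```text
red [293, 40, 4, 9, 22] [294.7, 44.6] [862.3  32.1  86. ] [877.4  34.3  61. ]
red [236, 240, 11, 15, 67] [242.6, 248.0] [465.  129.3  86. ] [468.  134.4  61. ]
2643 ((405.8463134765625, 252.32154846191406), (50.756431579589844, 59.444637298583984), 16.798372268676758) [[ 416.9 -112.5   58. ]
 [ 525.6 -147.9   58. ]
 [ 495.9 -239.6   58. ]
 [ 388.2 -203.2   58. ]]
```

View pics/crop1.png

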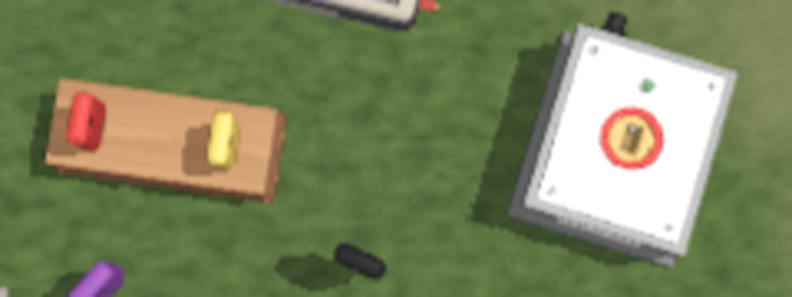

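The crop shows the red key at (85,121) and yellow at (222,139). The box's collar is at (631,138), with its slot running near-vertical in the image. The target is confirmed as the red one in the stand's left slot. First I'll move over the box with the half-turned yaw, so joint 6 has room for the turn, and look from there.

```bash
cat >> h.py <<'E'
def plan(tgt,yaw,n,dec=2):
    o=get_obs(); p=o["tool_pos"].copy(); a=o["tcp_rot"][2]; yaw=a+(yaw-a)
    tw=round(-np.degrees(yaw-a)/5/n,dec); d=(np.array(tgt)-p)
    out=[]
    for k in range(n):
        s=(np.array(tgt)-p)/(n-k); t=np.array([np.cos(a)*s[0]+np.sin(a)*s[1],np.sin(a)*s[0]-np.cos(a)*s[1],-s[2]])/25
        t=t.round(dec); q=t*25; p=p+np.array([np.cos(a)*q[0]+np.sin(a)*q[1],np.sin(a)*q[0]-np.cos(a)*q[1],-q[2]])
        a-=np.radians(5*tw); out.append(t.tolist())
    for k in range(0,n,5): print(out[k:k+5])
    print("twist",tw,"end",p.round(1),round(a,3))
E
python3 - <<'E'
from h import *
plan([470,-180,235],2.82,30)
E
```

```text
[[0.45, -0.2, -0.01], [0.47, -0.17, -0.01], [0.48, -0.13, -0.01], [0.49, -0.09, -0.01], [0.49, -0.05, -0.01]]
[[0.5, -0.02, -0.01], [0.5, 0.02, -0.01], [0.49, 0.06, -0.01], [0.49, 0.1, -0.01], [0.48, 0.14, -0.01]]
[[0.46, 0.18, -0.01], [0.45, 0.21, -0.01], [0.43, 0.25, -0.01], [0.41, 0.28, -0.01], [0.39, 0.31, -0.01]]
[[0.36, 0.34, -0.01], [0.34, 0.37, -0.01], [0.3, 0.39, -0.01], [0.27, 0.41, -0.01], [0.24, 0.44, -0.01]]
[[0.21, 0.45, -0.02], [0.17, 0.47, -0.01], [0.13, 0.48, -0.02], [0.09, 0.49, -0.01], [0.06, 0.49, -0.02]]
[[0.02, 0.5, -0.01], [-0.02, 0.5, -0.02], [-0.06, 0.49, -0.01], [-0.1, 0.48, -0.02], [-0.15, 0.48, -0.01]]
twist -0.9 end [ 470.1 -180.   234.9] 2.82
```

arm_command(gripper=[40,40,40,40,40], dp=[[0.45,-0.2,-0.01],[0.47,-0.17,-0.01],[0.48,-0.13,-0.01],[0.49,-0.09,-0.01],[0.49,-0.05,-0.01]], twist=[-0.9,-0.9,-0.9,-0.9,-0.9])

```text
time: 0.72
tool_pos: [274.4, -421.1, 227.6]
tcp_rot: [-3.141, -0.0, 0.859]
contact_force: [0.2, -1.4, 0.1]
grip_width: 46.3
finger_force: 0.0
```

arm_command(gripper=[40,40,40,40,40], dp=[[0.5,-0.02,-0.01],[0.5,0.02,-0.01],[0.49,0.06,-0.01],[0.49,0.1,-0.01],[0.48,0.14,-0.01]], twist=[-0.9,-0.9,-0.9,-0.9,-0.9])

```text
time: 1.35
tool_pos: [313.5, -372.5, 228.9]
tcp_rot: [-3.141, -0.001, 1.252]
contact_force: [1.0, -0.6, 0.3]
grip_width: 39.7
finger_force: 0.0
```

arm_command(gripper=[40,40,40,40,40], dp=[[0.46,0.18,-0.01],[0.45,0.21,-0.01],[0.43,0.25,-0.01],[0.41,0.28,-0.01],[0.39,0.31,-0.01]], twist=[-0.9,-0.9,-0.9,-0.9,-0.9])

```text
time: 1.98
tool_pos: [352.8, -324.5, 230.1]
tcp_rot: [-3.141, -0.001, 1.644]
contact_force: [-0.2, -0.0, -0.2]
grip_width: 39.9
finger_force: 0.0
```

arm_command(gripper=[40,40,40,40,40], dp=[[0.36,0.34,-0.01],[0.34,0.37,-0.01],[0.3,0.39,-0.01],[0.27,0.41,-0.01],[0.24,0.44,-0.01]], twist=[-0.9,-0.9,-0.9,-0.9,-0.9])

```text
time: 2.6
tool_pos: [391.9, -276.5, 231.4]
tcp_rot: [-3.141, -0.001, 2.037]
contact_force: [-0.4, 0.0, 0.2]
grip_width: 40.7
finger_force: 0.0
```

arm_command(gripper=[40,40,40,40,40], dp=[[0.21,0.45,-0.02],[0.17,0.47,-0.01],[0.13,0.48,-0.02],[0.09,0.49,-0.01],[0.06,0.49,-0.02]], twist=[-0.9,-0.9,-0.9,-0.9,-0.9])

```text
time: 3.22
tool_pos: [431.0, -228.1, 233.3]
tcp_rot: [-3.141, -0.001, 2.43]
contact_force: [0.1, -0.3, 0.6]
grip_width: 39.8
finger_force: 0.0
```

arm_command(gripper=[40,40,40,40,40], dp=[[0.02,0.5,-0.01],[-0.02,0.5,-0.02],[-0.06,0.49,-0.01],[-0.1,0.48,-0.02],[-0.15,0.48,-0.01]], twist=[-0.9,-0.9,-0.9,-0.9,-0.9])

```text
time: 3.85
tool_pos: [470.2, -179.9, 235.1]
tcp_rot: [3.141, -0.001, 2.823]
contact_force: [0.2, 0.6, 0.1]
grip_width: 40.0
finger_force: 0.0
```

```bash
python3 - <<'E'
from h import *
o=get_obs(); print(o["time"],o["tool_pos"],o["tcp_rot"],o["joint_positions"].round(2))
im=capture("wrist"); cv2.imwrite("pics/w1.png",im[:,:,::-1])
c=cam("wrist",o); r,y=masks(im)
for i,s,ce in blobs(r,30)[0]: print(s,ce,ray(c,ce,61)[0].round(1))
plan([470,118,230],2.99,15)
E
```

```text
3.85 [ 470.21421954 -179.94217567  235.10857994] [ 3.14146555e+00 -8.27184863e-04  2.82255725e+00] [-0.52  0.3   1.57 -0.    1.28 -1.77]
[301, 182, 45, 44, 689] [322.6, 203.4] [ 457.4 -175.1   61. ]
[465, 242, 12, 7, 68] [470.5, 245.3] [529.4 -69.5  61. ]
[516, 303, 18, 13, 199] [524.7, 308.7] [600.8 -37.1  61. ]
[[0.25, 0.75, 0.01], [0.24, 0.76, 0.01], [0.23, 0.76, 0.01], [0.22, 0.76, 0.01], [0.21, 0.76, 0.02]]
[[0.21, 0.76, 0.01], [0.2, 0.77, 0.02], [0.19, 0.77, 0.01], [0.18, 0.77, 0.02], [0.17, 0.77, 0.01]]
[[0.16, 0.78, 0.02], [0.15, 0.78, 0.01], [0.14, 0.78, 0.02], [0.14, 0.78, 0.01], [0.12, 0.78, 0.02]]
twist -0.13 end [470.1 118.  229.9] 2.996
```

View pics/w1.png

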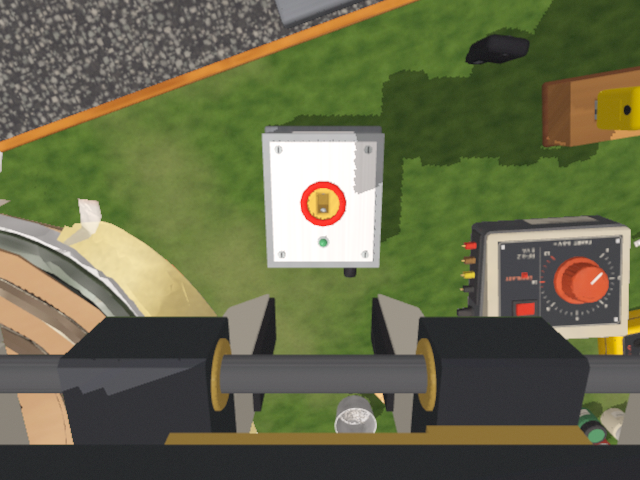

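The wrist view shows the box squarely aligned with the tool, with the collar at (323,203). That puts the keyhole at about (457.4,-175.1) and the slot at yaw 2.82. Next is the stand.

arm_command(gripper=[40,40,40,40,40], dp=[[0.25,0.75,0.01],[0.24,0.76,0.01],[0.23,0.76,0.01],[0.22,0.76,0.01],[0.21,0.76,0.02]], twist=[-0.13,-0.13,-0.13,-0.13,-0.13])

```text
time: 4.53
tool_pos: [470.1, -79.7, 234.0]
tcp_rot: [3.142, -0.0, 2.877]
contact_force: [0.5, -0.6, -0.1]
grip_width: 40.3
finger_force: 0.0
```

arm_command(gripper=[40,40,40,40,40], dp=[[0.21,0.76,0.01],[0.2,0.77,0.02],[0.19,0.77,0.01],[0.18,0.77,0.02],[0.17,0.77,0.01]], twist=[-0.13,-0.13,-0.13,-0.13,-0.13])

```text
time: 5.15
tool_pos: [469.9, 19.1, 232.3]
tcp_rot: [3.142, -0.0, 2.934]
contact_force: [1.6, -0.2, 0.6]
grip_width: 40.0
finger_force: 0.0
```

arm_command(gripper=[40,40,40,40,40], dp=[[0.16,0.78,0.02],[0.15,0.78,0.01],[0.14,0.78,0.02],[0.14,0.78,0.01],[0.12,0.78,0.02]], twist=[-0.13,-0.13,-0.13,-0.13,-0.13])

```text
time: 5.78
tool_pos: [470.2, 118.1, 230.3]
tcp_rot: [-3.142, -0.0, 2.991]
contact_force: [0.2, 0.7, 0.4]
grip_width: 40.2
finger_force: 0.0
```

```bash
python3 - <<'E'
from h import *
o=get_obs(); print(o["time"],o["tool_pos"],o["tcp_rot"],o["joint_positions"].round(2))
im=capture("wrist"); cv2.imwrite("pics/w2.png",im[:,:,::-1])
c=cam("wrist",o); r,y=masks(im)
for m in (r,y):
  b,l=blobs(m,100)
  for i,s,ce in b:
    q=np.argwhere(l==i)[:,::-1].astype(np.float32)
    bx=ray(c,cv2.boxPoints(cv2.minAreaRect(q)),86); print(s,ce,ray(c,ce,86)[0].round(1),bx[:,:2].round(1).tolist())
E
```

```text
5.775 [470.20864518 118.10485137 230.25544661] [-3.14157794e+00 -1.43764117e-04  2.99054634e+00] [ 0.09  0.27  1.62  0.    1.25 -1.33]
[339, 197, 18, 47, 705] [347.7, 220.1] [466.3 138.   86. ] [[448.2, 134.0], [450.1, 146.3], [484.8, 141.8], [482.9, 129.1]]
[234, 197, 24, 47, 915] [245.6, 219.6] [454.6  63.2  86. ] [[436.7, 58.3], [439.3, 74.9], [473.6, 68.0], [471.0, 50.9]]
[291, 394, 88, 12, 442] [328.7, 396.7] [616.6 101.5  86. ] [[610.5, 69.2], [612.8, 143.4], [622.3, 143.2], [620.0, 68.4]]
[290, 399, 96, 35, 1357] [334.6, 409.1] [629.8 104.7  86. ] [[621.3, 62.8], [611.4, 145.7], [638.2, 148.1], [648.9, 63.4]]
```

View pics/w2.png

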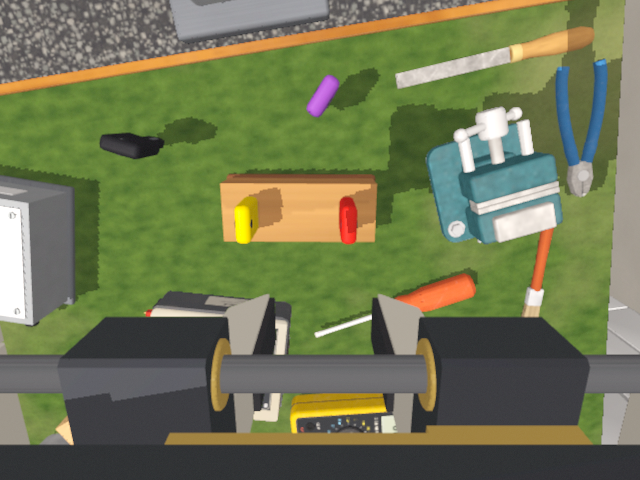

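The wrist view shows the stand's top as a rectangle from (221,183) to (376,241), parallel to the tool. The red head is at (348,220) and yellow at (245,220).

```bash
python3 - <<'E'
from h import *
o=get_obs(); im=cv2.imread("pics/w2.png")[:,:,::-1].copy(); c=cam("wrist",o)
h=cv2.cvtColor(im,cv2.COLOR_RGB2HSV)
m=((h[...,0]>8)&(h[...,0]<20)&(h[...,1]>90)&(h[...,2]>150)).astype(np.uint8); m[:170]=0;m[255:]=0;m[:,:205]=0;m[:,390:]=0
r=cv2.minAreaRect(np.argwhere(m)[:,::-1].astype(np.float32)); bx=cv2.boxPoints(r); P=ray(c,bx,42)
print(r,P.round(1).tolist())
ce=P.mean(0); 
d=[P[1]-P[0],P[2]-P[1]]; l=max(d,key=np.linalg.norm); print(ce,[np.linalg.norm(x) for x in d]); l/=np.linalg.norm(l); l*=np.sign(l[1]); print("yaw",np.arctan2(l[1],l[0])-np.pi/2+np.pi)
k=ce+40*l; print("key",k)
a=np.array([k[0],k[1]]);xa=np.array([l[1],-l[0]])
print(proj(c,[[*(a+s*15*xa+t*6*l[:2]),86] for s in(1,-1) for t in (1,-1)]).round(1).tolist())
q=k.copy();q[2]=110
plan(q,np.arctan2(l[1],l[0])+np.pi/2,10)
E
```

```text
((297.36041259765625, 209.7577362060547), (156.32583618164062, 65.26001739501953), 1.8778774738311768) [[477.6, 28.5, 42.0], [423.3, 42.7, 42.0], [446.7, 169.2, 42.0], [502.4, 161.1, 42.0]]
[462.50383929 100.37912732  42.        ] [np.float64(56.11082916179562), np.float64(128.68546982489548)]
yaw 2.9592129423120355
key [469.75865242 139.71572207  42.        ]
[[354.9, 244.3], [339.0, 243.8], [357.2, 205.1], [340.8, 204.6]]
[[0.01, 0.08, 0.48], [0.01, 0.08, 0.48], [0.01, 0.08, 0.48], [0.02, 0.08, 0.48], [0.02, 0.08, 0.48]]
[[0.01, 0.08, 0.48], [0.02, 0.07, 0.48], [0.01, 0.08, 0.48], [0.02, 0.07, 0.48], [0.01, 0.08, 0.49]]
twist 0.04 end [469.9 139.7 110. ] 2.957
```

```bash
python3 - <<'E'
from h import *
o=get_obs(); c=cam("wrist",o)
P=ray(c,[(221,183),(376.5,182.5),(376.5,241.5),(222,241.5)],42); print(P.round(1).tolist())
ce=P.mean(0); print(ce.round(1))
for e in (P[1]-P[0],P[2]-P[3]): print(np.linalg.norm(e),np.arctan2(e[1],e[0])+np.pi/2)
yw=2.99; l=np.array([np.sin(yw),-np.cos(yw),0]); k=ce+40*l; print("key",k)
xa=np.array([l[1],-l[0]])
print(proj(c,[[*(k[:2]+s*15*xa+t*6*l[:2]),86] for s in(1,-1) for t in (1,-1)]).round(1).tolist())
k[2]=110; plan(k,yw,10)
E
```

```text
[[430.2, 41.7, 42.0], [449.0, 168.9, 42.0], [499.6, 163.2, 42.0], [479.6, 31.5, 42.0]]
[464.6 101.3  42. ]
128.59039300881545 2.9950344814793834
133.26955219828028 2.9914647279975806
key [470.61972203 140.87065713  42.        ]
[[357.2, 244.9], [341.3, 244.9], [358.3, 205.8], [341.9, 205.8]]
[[0.01, 0.08, 0.48], [0.01, 0.08, 0.48], [0.01, 0.08, 0.48], [0.01, 0.08, 0.48], [0.01, 0.09, 0.48]]
[[0.01, 0.08, 0.48], [0.01, 0.09, 0.48], [0.01, 0.08, 0.48], [0.01, 0.09, 0.48], [0.02, 0.08, 0.49]]
twist 0.0 end [470.5 140.8 110. ] 2.992
```

arm_command(gripper=[40,40,40,40,40], dp=[[0,0.08,0.48],[0,0.08,0.48],[0,0.08,0.48],[0,0.08,0.48],[0,0.08,0.48]], twist=[0,0,0,0,0])

```text
time: 6.45
tool_pos: [472.6, 126.4, 169.2]
tcp_rot: [-3.141, -0.0, 2.99]
contact_force: [0.7, 0.2, -0.4]
grip_width: 40.0
finger_force: 0.0
```

arm_command(gripper=[40,40,40,40,40], dp=[[0,0.08,0.48],[0,0.08,0.48],[0,0.08,0.48],[0,0.08,0.48],[0,0.08,0.4]], twist=[0,0,0,0,0])

```text
time: 7.08
tool_pos: [474.1, 136.6, 111.4]
tcp_rot: [-3.141, -0.0, 2.99]
contact_force: [-0.4, 0.3, 0.5]
grip_width: 40.2
finger_force: 0.0
```

```bash
python3 - <<'E'
from h import *
o=get_obs(); print(o["time"],o["tool_pos"],o["tcp_rot"])
im=capture("wrist"); cv2.imwrite("pics/w3.png",im[:,:,::-1])
c=cam("wrist",o); r,y=masks(im)
b,l=blobs(r,100)
for i,s,ce in b: print(s,ce,ray(c,ce,86)[0].round(1))
k=[469.5,139.8]; yw=2.99
l=np.array([np.sin(yw),-np.cos(yw)]);xa=np.array([l[1],-l[0]])
print(proj(c,[[*(k+s*15*xa+t*6*l),86] for s in(1,-1) for t in (1,-1)]).round(1).tolist())
E
```

```text
7.075 [474.0823937  136.57037499 111.36503435] [-3.14143672e+00 -2.24192753e-04  2.99020471e+00]
[312, 234, 25, 77, 1741] [323.9, 272.5] [464.2 139.2  86. ]
[[339.3, 311.8], [314.4, 311.8], [340.1, 252.5], [314.0, 252.5]]
```

View pics/w3.png

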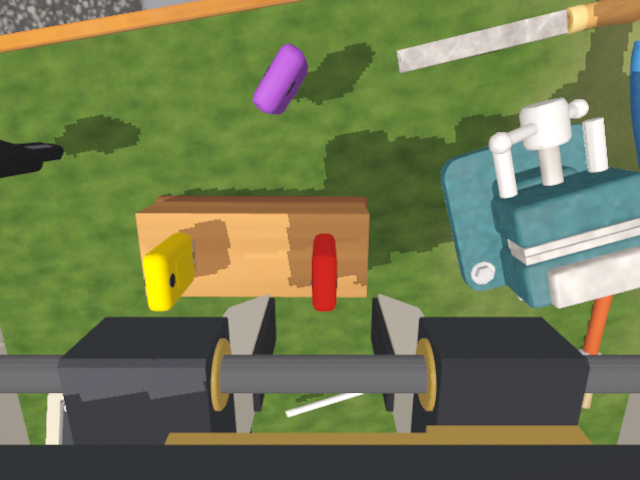

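arm_command(gripper=[40,40,40,40,40], dp=[[0.1,0.03,0.3],[0.1,0.02,0.5],[0,0,0.6],[0,0,0.6],[0,0,0.5]], twist=[0,0,0,0,0])

```text
time: 7.75
tool_pos: [469.1, 138.4, 48.8]
tcp_rot: [-3.141, -0.0, 2.99]
contact_force: [0.5, -0.4, 0.7]
grip_width: 40.0
finger_force: 0.0
```

arm_command(gripper=[9,9,9,9,9], dp=[[0,0,0],[0,0,0],[0,0,0],[0,0,0],[0,0,0]], twist=[0,0,0,0,0])

```text
time: 8.38
tool_pos: [469.7, 138.5, 50.2]
tcp_rot: [3.141, 0.001, 2.99]
contact_force: [0.3, -0.3, 3.0]
grip_width: 12.0
finger_force: 30.0
```

arm_command(gripper=[9,9,9,9,9], dp=[[0,0,-0.4],[0,0,-0.7],[0,0,-0.9],[0,0,-0.9],[0,0,-0.9]], twist=[0,0,0,0,0])

```text
time: 9.0
tool_pos: [469.2, 138.4, 145.9]
tcp_rot: [-3.142, 0.0, 2.99]
contact_force: [0.0, 0.1, -1.1]
grip_width: 12.0
finger_force: 30.0
```

```bash
python3 - <<'E'
from h import *
o=get_obs(); print(o["time"],o["tool_pos"],o["grip_width"])
plan([457.4,-175.1,125],2.8225,15)
E
```

```text
9.0 [469.21410033 138.43144707 145.93832727] 11.95678575110725
[[-0.09, -0.83, 0.06], [-0.1, -0.83, 0.06], [-0.11, -0.83, 0.06], [-0.12, -0.83, 0.05], [-0.13, -0.83, 0.06]]
[[-0.14, -0.82, 0.05], [-0.15, -0.82, 0.06], [-0.16, -0.82, 0.05], [-0.17, -0.82, 0.06], [-0.18, -0.82, 0.05]]
[[-0.19, -0.81, 0.06], [-0.2, -0.81, 0.05], [-0.21, -0.81, 0.06], [-0.22, -0.81, 0.05], [-0.24, -0.81, 0.06]]
twist 0.13 end [ 457.5 -175.1  124.9] 2.82
```

arm_command(gripper=[9,9,9,9,9], dp=[[-0.09,-0.83,0],[-0.1,-0.83,0],[-0.11,-0.83,0],[-0.12,-0.83,0],[-0.13,-0.83,0]], twist=[0.13,0.13,0.13,0.13,0.13])

```text
time: 9.62
tool_pos: [464.8, 33.2, 145.2]
tcp_rot: [-3.142, 0.0, 2.933]
contact_force: [0.4, -0.6, -0.3]
grip_width: 11.8
finger_force: 30.0
```

arm_command(gripper=[9,9,9,9,9], dp=[[-0.14,-0.82,0.08],[-0.15,-0.82,0.08],[-0.16,-0.82,0.08],[-0.17,-0.82,0.08],[-0.18,-0.82,0.08]], twist=[0.13,0.13,0.13,0.13,0.13])

```text
time: 10.25
tool_pos: [460.8, -71.2, 135.2]
tcp_rot: [-3.142, 0.0, 2.876]
contact_force: [-0.0, 0.2, -1.1]
grip_width: 11.8
finger_force: 30.0
```

arm_command(gripper=[9,9,9,9,9], dp=[[-0.19,-0.81,0.08],[-0.2,-0.81,0.08],[-0.21,-0.81,0.08],[-0.22,-0.81,0.08],[-0.24,-0.81,0.08]], twist=[0.13,0.13,0.13,0.13,0.13])

```text
time: 10.88
tool_pos: [457.5, -175.8, 125.2]
tcp_rot: [-3.142, 0.0, 2.82]
contact_force: [-0.0, 0.3, 0.1]
grip_width: 11.5
finger_force: 30.0
```

```bash
python3 - <<'E'
from h import *
o=get_obs(); print(o["time"],o["tool_pos"],o["tcp_rot"],o["grip_width"],o["contact_force"])
im=capture("wrist"); c=cam("wrist",o); r,y=masks(im)
b,l=blobs(r,60)
for i,s,ce in b: print(s,ce,ray(c,ce,61)[0].round(1))
p=o["tool_pos"]
print("tcp,grasp,tip",proj(c,[p,p+[0,0,19],p-[0,0,43],[457.4,-175.1,61]]).round(1).tolist())
cv2.imwrite("pics/w4.png",np.hstack([cv2.resize(im[180:380,223:423,::-1],(600,600))]))
E
```

```text
10.875 [ 457.52192979 -175.7883755   125.17099832] [-3.14154542e+00  2.47790652e-04  2.81955891e+00] 11.547288955931121 [-0.03130315  0.28315797  0.08206753]
[291, 234, 65, 121, 3535] [322.9, 298.7] [ 477.2 -181.6   61. ]
[514, 305, 17, 10, 149] [522.4, 309.3] [520.4 -73.4  61. ]
[310, 394, 27, 6, 145] [322.9, 396.3] [ 540.1 -202.5   61. ]
[590, 394, 25, 17, 382] [601.8, 401.7] [599.4 -37.7  61. ]
tcp,grasp,tip [[321.2, 317.2], [321.0, 340.4], [321.5, 279.1], [322.7, 264.7]]
```

View pics/w4.png

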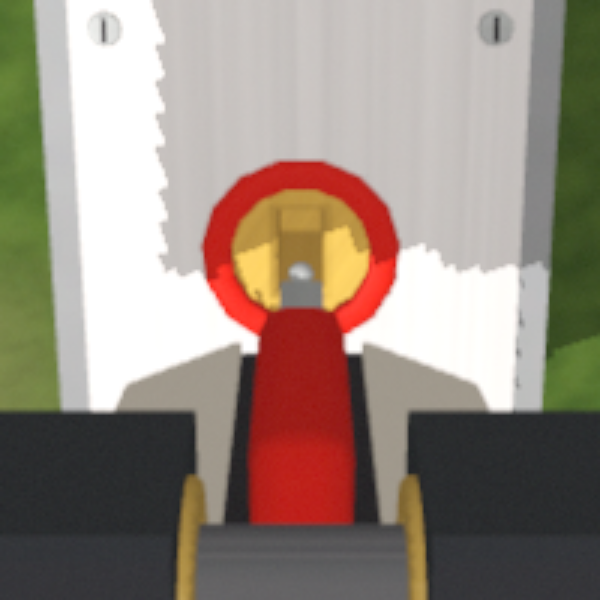

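```bash
python3 - <<'E'
from h import *
o=get_obs(); c=cam("wrist",o); im=capture("wrist")
p=o["tool_pos"]; a=o["tcp_rot"][2]; tx=np.array([np.cos(a),np.sin(a),0])
for zt in (43,44):
  for dx in (-2,0,2):
    print(zt,dx,[proj(c,[p+tx*(x+dx)+[0,0,z-zt]])[0].round(1).tolist() for x,z in ((4.5,0),(7,8),(7,36),(15,36),(15,80))])
for dz in (0,-3): print("slot ends",[proj(c,[np.array([457.4,-175.1,58+0])+tx*x])[0].round(1).tolist() for x in (8,-8,0)])
for rr in range(244,300,1): print(rr,im[rr,321:326].mean(0).astype(int).tolist(),end=" ")
E
```

```text
43 -2 [[321.6, 274.5], [321.5, 275.6], [321.3, 299.2], [321.3, 281.9], [320.7, 333.1]]
43 0 [[321.6, 270.9], [321.5, 271.8], [321.3, 294.9], [321.3, 277.4], [320.6, 327.5]]
43 2 [[321.6, 267.2], [321.5, 268.0], [321.3, 290.6], [321.2, 273.0], [320.6, 321.9]]
44 -2 [[321.6, 273.8], [321.5, 274.9], [321.3, 298.2], [321.3, 281.0], [320.7, 331.6]]
44 0 [[321.6, 270.2], [321.5, 271.1], [321.3, 294.0], [321.3, 276.6], [320.7, 326.0]]
44 2 [[321.6, 266.5], [321.5, 267.3], [321.3, 289.7], [321.3, 272.2], [320.7, 320.4]]
slot ends [[326.5, 248.0], [326.4, 274.5], [326.5, 261.4]]
slot ends [[326.5, 248.0], [326.4, 274.5], [326.5, 261.4]]
244 [187, 149, 67] 245 [187, 148, 67] 246 [181, 143, 65] 247 [174, 136, 62] 248 [181, 142, 65] 249 [185, 147, 67] 250 [185, 147, 68] 251 [185, 147, 67] 252 [184, 146, 67] 253 [185, 147, 67] 254 [185, 147, 67] 255 [172, 135, 61] 256 [155, 120, 55] 257 [151, 117, 54] 258 [151, 116, 53] 259 [152, 117, 55] 260 [151, 116, 54] 261 [151, 116, 53] 262 [151, 117, 53] 263 [152, 117, 54] 264 [152, 117, 53] 265 [151, 118, 56] 266 [148, 122, 77] 267 [156, 139, 108] 268 [168, 155, 130] 269 [159, 147, 124] 270 [148, 135, 113] 271 [148, 132, 103] 272 [140, 123, 96] 273 [128, 122, 113] 274 [123, 124, 122] 275 [122, 122, 120] 276 [122, 123, 121] 277 [122, 123, 121] 278 [122, 123, 121] 279 [122, 122, 121] 280 [122, 123, 121] 281 [123, 123, 122] 282 [143, 86, 86] 283 [154, 29, 21] 284 [155, 29, 25] 285 [155, 29, 24] 286 [155, 28, 23] 287 [154, 28, 23] 288 [155, 28, 24] 289 [154, 27, 23] 290 [154, 28, 24] 291 [154, 28, 23] 292 [155, 29, 25] 293 [155, 28, 22] 294 [155, 31, 25] 295 [155, 27, 23] 296 [156, 28, 23] 297 [156, 30, 24] 298 [155, 28, 23] 299 [156, 29, 24]
```

```bash
python3 - <<'E'
from h import *
o=get_obs(); c=cam("wrist",o); im=capture("wrist")
print(o["time"],o["tool_pos"],o["tcp_rot"],o["dq"].round(4))
K=np.array([457.4,-175.1,61]);t=np.linspace(0,2*np.pi,361)
q=proj(c,K+19*np.c_[np.cos(t),np.sin(t),0*t]); print("pred ring cols",q[:,0].min(),q[:,0].max(),"top",q[:,1].min())
r,_=masks(im); l=blobs(r,1000)[1]; m=l==l[260,295] if l[260,295] else r>0
ys,xs=np.where(r[225:275,280:370]); print("obs",xs.min()+280,xs.max()+280,ys.min()+225)
print("blade row 278:",[ (x,im[278,x].tolist()) for x in range(312,336)])
print("slot row 258:",[ (x,int(im[258,x,0])) for x in range(308,340)])
E
```

```text
10.975 [ 457.63065359 -176.71461405  125.01675293] [-3.14107134e+00  6.06307868e-04  2.81797156e+00] [ 0.0337 -0.0103  0.0217  0.0148  0.0041  0.0226]
pred ring cols 290.42422701167374 358.0197497300261 top 231.4690117442384
obs 292 356 233
blade row 278: [(312, [237, 196, 94]), (313, [254, 213, 106]), (314, [244, 202, 97]), (315, [217, 179, 89]), (316, [181, 152, 104]), (317, [119, 119, 117]), (318, [120, 121, 119]), (319, [120, 121, 119]), (320, [120, 121, 119]), (321, [121, 122, 120]), (322, [122, 124, 121]), (323, [122, 122, 120]), (324, [122, 124, 121]), (325, [124, 124, 123]), (326, [124, 124, 123]), (327, [124, 125, 124]), (328, [124, 125, 122]), (329, [123, 124, 121]), (330, [181, 155, 114]), (331, [232, 194, 99]), (332, [246, 205, 99]), (333, [245, 204, 99]), (334, [246, 204, 98]), (335, [250, 209, 103])]
slot row 258: [(308, 185), (309, 185), (310, 186), (311, 188), (312, 188), (313, 186), (314, 181), (315, 173), (316, 165), (317, 151), (318, 147), (319, 149), (320, 150), (321, 152), (322, 151), (323, 153), (324, 152), (325, 152), (326, 152), (327, 150), (328, 151), (329, 152), (330, 153), (331, 146), (332, 202), (333, 245), (334, 247), (335, 251), (336, 254), (337, 235), (338, 188), (339, 185)]
```

arm_command(gripper=[9,9,9,9,9], dp=[[0.04,0,0.2],[0,0,0.2],[0,0,0.2],[0,0,0],[0,0,0]], twist=[0,0,0,0,0])

```text
time: 11.65
tool_pos: [456.8, -174.8, 109.7]
tcp_rot: [-3.142, 0.0, 2.82]
contact_force: [0.5, -1.0, -0.3]
grip_width: 11.5
finger_force: 30.0
```

```bash
cat > m.py <<'E'
from h import *
o=get_obs(); c=cam("wrist",o); im=capture("wrist")
print(o["time"],o["tool_pos"].round(2),o["tcp_rot"].round(4),o["dq"].round(3))
K=np.array([457.4,-175.1,61]);t=np.linspace(0,2*np.pi,361)
q=proj(c,K+19*np.c_[np.cos(t),np.sin(t),0*t]); print("pred ring cols",q[:,0].min(),q[:,0].max(),"top",q[:,1].min())
r,_=masks(im)
ys,xs=np.where(r[215:270,280:370]); print("obs",xs.min()+280,xs.max()+280,ys.min()+215)
p=o["tool_pos"]; a=o["tcp_rot"][2]; tx=np.array([np.cos(a),np.sin(a),0])
for dx in (-2,-1,0): print(dx,[proj(c,[p+tx*(x+dx)+[0,0,z-43.5]])[0].round(1).tolist() for x,z in ((4.5,0),(7,8),(15,36))])
col=im[225:300,321:326].mean(1).astype(int); g=col.max(1)-col.min(1)
print("grey rows",np.where(g<20)[0]+225,"red start",225+np.where((col[:,0]>130)&(col[:,1]<50)&(np.arange(75)>30))[0][:1])
gr=np.where(g<20)[0]+225; rr=int(gr.mean()); w=im[rr,300:350].astype(int); print("blade cols",rr,(np.where((w.max(1)-w.min(1))<20)[0]+300)[[0,-1]])
cv2.imwrite("pics/w%d.png"%(o["time"]*1000),cv2.resize(im[200:320,263:383,::-1],(600,600)))
E
python3 m.py
```

```text
11.65 [ 456.79 -174.76  109.73] [-3.1415e+00  1.0000e-04  2.8202e+00] [-0.002 -0.005 -0.003  0.    -0.001  0.002]
pred ring cols 285.2957621559926 357.23524482287996 top 241.8846233955595
obs 288 354 244
-2 [[321.5, 274.3], [321.4, 275.3], [321.2, 281.4]]
-1 [[321.5, 272.4], [321.4, 273.4], [321.2, 279.2]]
0 [[321.5, 270.6], [321.4, 271.5], [321.2, 277.0]]
grey rows [225 226 227 228 229 230 231 232 233 234 235 236 237 238 239 240 241 273
 274 275 276 277 278 279 280 281] red start [283]
blade cols 248 [344 349]
```

```bash
ls pics
```

```text
crop1.png
scene0.png
top0.png
w1.png
w11650.png
w2.png
w3.png
w4.png
```

View pics/w11650.png

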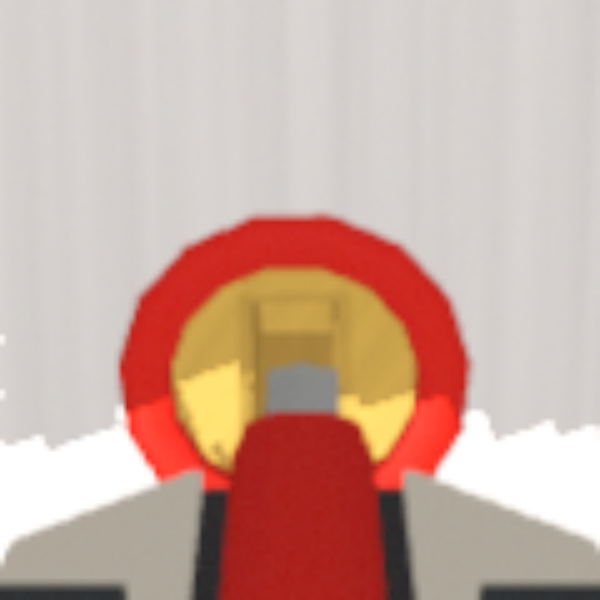

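The key tip is just above the slot: blade centre at (303,390) in the crop, slot centre about (298,330). A shift of 0.7 mm along −y and 0.5 mm along +x is needed, then I'll descend gently.

arm_command(gripper=[9,9,9,9,9], dp=[[0.02,-0.03,0],[0,0,0.1],[0,0,0.15],[0,0,0.15],[0,0,0.1]], twist=[0,0,0,0,0])

```text
time: 12.32
tool_pos: [455.9, -175.3, 96.8]
tcp_rot: [3.142, -0.0, 2.82]
contact_force: [-0.3, -0.8, 0.3]
grip_width: 11.7
finger_force: 30.0
```

arm_command(gripper=[9,9,9,9,9], dp=[[0,0,0.08],[0,0,0.08],[0,0,0.08],[0,0,0.08],[0,0,0.08]], twist=[0,0,0,0,0])

```text
time: 12.95
tool_pos: [455.8, -175.3, 87.3]
tcp_rot: [-3.141, -0.0, 2.82]
contact_force: [-2.2, 1.1, 7.1]
grip_width: 11.8
finger_force: 30.0
```

arm_command(gripper=[9,9,9,9,9], dp=[[0,0,0.08],[0,0,0.06],[0,0,0.06],[0,0,0.06],[0,0,0.06]], twist=[0.8,-0.8,-0.8,0.8,0])

```text
time: 13.58
tool_pos: [456.8, -175.9, 80.0]
tcp_rot: [-3.141, 0.003, 2.819]
contact_force: [0.6, -1.1, 3.6]
grip_width: 11.8
finger_force: 30.0
```

arm_command(gripper=[9,9,9,9,9], dp=[[0,0,0.08],[0,0,0.06],[0,0,0.06],[0,0,0.06],[0,0,0.06]], twist=[0.8,-0.8,-0.8,0.8,0])

```text
time: 14.2
tool_pos: [456.7, -175.9, 71.5]
tcp_rot: [-3.141, 0.002, 2.821]
contact_force: [1.2, 0.1, 1.9]
grip_width: 12.0
finger_force: 30.0
```

arm_command(gripper=[9,9,9,9,9], dp=[[0,0,0.06],[0,0,0.05],[0,0,0.05],[0,0,0.03],[0,0,0]], twist=[0.6,-0.6,-0.6,0.6,0])

```text
time: 14.82
tool_pos: [456.8, -175.8, 67.8]
tcp_rot: [-3.141, 0.003, 2.821]
contact_force: [-1.2, 1.7, 12.1]
grip_width: 12.1
finger_force: 30.0
```

arm_command(gripper=[9,9,9,9,9], dp=[[0,0,0.02],[0,0,0],[0,0,0],[0,0,0],[0,0,0]], twist=[0.8,-0.8,-0.8,0.8,0])

```text
time: 15.45
tool_pos: [456.9, -175.7, 67.6]
tcp_rot: [-3.141, 0.003, 2.821]
contact_force: [-2.3, 1.6, 15.5]
grip_width: 11.6
finger_force: 30.0
```

```bash
python3 m.py | head -1; ls -t pics|head -1; cp pics/$(ls -t pics|head -1) pics/home.png
```

```text
15.45 [ 456.92 -175.74   67.63] [-3.1411e+00  3.0000e-03  2.8209e+00] [ 0.001 -0.    -0.     0.     0.    -0.02 ]
w11650.pngTraceback (most recent call last):
  File "m.py", line 7, in <module>
    ys,xs=np.where(r[215:270,280:370]); print("obs",xs.min()+280,xs.max()+280,ys.min()+215)
                                                    ~~~~~~^^
    return umr_minimum(a, axis, None, out, keepdims, initial, where)
ValueError: zero-size array to reduction operation minimum which has no identity
```

That was the old crop, because the script failed before saving. I'll take the real one.

```bash
python3 - <<'E'
from h import *
im=capture("wrist"); cv2.imwrite("pics/home2.png",cv2.resize(im[220:370,248:398,::-1],(600,600)))
E
```

```text
(no output)
```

View pics/home2.png

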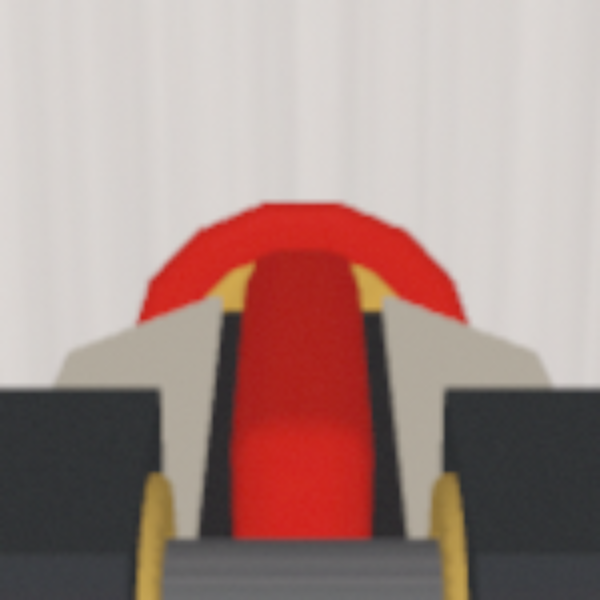

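The key head sits on the collar and hasn't moved in the grip. Its tip height is about 24 mm, and 15 N of push with wiggles moves it no further, so it is home. Now I'll turn clockwise, which is +twist.

arm_command(gripper=[9,9,9,9,9], dp=[[0,0.01,0],[0,0,0],[0,0.01,0],[0,0,0],[0,0,0]], twist=[1,1,1,1,1])

```text
time: 16.18
tool_pos: [457.0, -175.6, 67.7]
tcp_rot: [3.141, 0.003, 2.383]
contact_force: [-3.5, 1.5, 16.1]
grip_width: 11.6
finger_force: 30.0
```

arm_command(gripper=[9,9,9,9,9], dp=[[0,0.01,0],[0.01,0,0],[0,0.01,0],[0,0,0],[0,0,0]], twist=[1,1,1,1,1])

```text
time: 16.8
tool_pos: [457.1, -175.5, 67.7]
tcp_rot: [3.14, 0.003, 1.947]
contact_force: [-3.0, -1.9, 15.7]
grip_width: 11.8
finger_force: 30.0
```

arm_command(gripper=[9,9,9,9,9], dp=[[0,0.01,0],[0.01,0,0],[0,0,0],[0.01,0,0],[0,0,0]], twist=[1,1,1,1,1])

```text
time: 17.42
tool_pos: [457.2, -175.4, 67.7]
tcp_rot: [3.139, 0.003, 1.511]
contact_force: [-5.0, -4.2, 15.5]
grip_width: 12.1
finger_force: 30.0
```

arm_command(gripper=[9,9,9,9,9], dp=[[0.01,0,0],[0,0,0],[0.01,0,0],[0,0,0],[0,0,0]], twist=[1,1,1,1,0.5])

```text
time: 18.05
tool_pos: [457.2, -175.4, 67.7]
tcp_rot: [3.138, 0.003, 1.12]
contact_force: [-3.8, -6.3, 13.9]
grip_width: 11.6
finger_force: 30.0
```

```bash
python3 -c "
from h import *
o=get_obs(); print({k:np.round(v,3) for k,v in o.items()})
im=capture('scene'); cv2.imwrite('pics/end.png',im[:,:,::-1])
a,b=[masks(x)[1] for x in (cv2.imread('pics/scene0.png')[:,:,::-1].copy(),im)]
for m in (a,b): print([(s,c) for i,s,c in blobs(m,60)[0]])"
```

```text
{'time': np.float64(18.05), 'joint_positions': array([-0.521,  0.473,  1.828, -0.004,  0.837, -0.068]), 'dq': array([ 0.002,  0.001, -0.   ,  0.001, -0.001,  0.333]), 'tau': array([  3.198, -36.022, -14.457,   2.111,  -0.272,   0.052]), 'tool_pos': array([ 457.222, -175.358,   67.654]), 'tcp_rot': array([3.138e+00, 3.000e-03, 1.120e+00]), 'contact_force': array([-3.773, -6.293, 13.852]), 'moment': array([-1.147,  0.791,  0.323]), 'finger_force': np.float64(30.049), 'grip_width': np.float64(11.617)}
[]
[]
```

arm_command(gripper=[9,9,9,9,9], dp=[[0,0,0],[0,0,0],[0,0,0],[0,0,0],[0,0,0]], twist=[0.4,0,0,0,0])

```text
time: 18.73
tool_pos: [457.2, -175.4, 67.7]
tcp_rot: [3.138, 0.003, 1.087]
contact_force: [-4.1, -4.6, 13.6]
grip_width: 11.6
finger_force: 30.2
```

```bash
python3 -c "
from h import *
o=get_obs(); print({k:np.round(v,3) for k,v in o.items()})
im=capture('wrist'); cv2.imwrite('pics/endw.png',cv2.resize(im[220:370,248:398,::-1],(600,600)))
h2=cv2.imread('pics/home2.png')[:,:,::-1].copy(); e2=cv2.resize(im[220:370,248:398],(600,600))
for I in (h2,e2):
  r=masks(I)[0]
  print([(y,)+tuple(np.where(r[y,160:450])[0][[0,-1]]+160) for y in (340,400,460,520)], np.where(r[:,300])[0][[0,-1]])
  # dark-vs-brass/ring: colour along centre rows
  print([I[y,300].tolist() for y in range(200,300,12)], [I[290,x].tolist() for x in range(130,480,30)])
im=capture('scene'); 
print(*[ [(s,c) for i,s,c in blobs(((lambda q:(q[...,0]>20)&(q[...,0]<35)&(q[...,1]>130)&(q[...,2]>90))(cv2.cvtColor(x,cv2.COLOR_RGB2HSV))).astype(np.uint8),60)[0]] for x in (cv2.imread('pics/scene0.png')[:,:,::-1].copy(),im)],sep='\n')
"
```

```text
{'time': np.float64(18.725), 'joint_positions': array([-0.521,  0.473,  1.827, -0.004,  0.837, -0.035]), 'dq': array([ 0.   , -0.001,  0.001, -0.001, -0.001, -0.   ]), 'tau': array([  2.992, -36.054, -14.527,   2.195,  -0.306,   0.489]), 'tool_pos': array([ 457.249, -175.368,   67.669]), 'tcp_rot': array([3.138e+00, 3.000e-03, 1.087e+00]), 'contact_force': array([-4.061, -4.635, 13.576]), 'moment': array([-1.102,  0.822,  0.567]), 'finger_force': np.float64(30.16), 'grip_width': np.float64(11.6)}
[(340, np.int64(240), np.int64(363)), (400, np.int64(235), np.int64(368)), (460, np.int64(231), np.int64(373)), (520, np.int64(233), np.int64(371))] [205 537]
[[208, 182, 178], [207, 41, 34], [210, 40, 35], [208, 40, 32], [194, 37, 31], [172, 34, 28], [172, 34, 28], [171, 32, 27], [172, 34, 29]] [[213, 208, 205], [208, 42, 34], [209, 41, 34], [206, 165, 80], [162, 34, 30], [172, 34, 29], [171, 34, 28], [169, 31, 27], [203, 164, 77], [205, 38, 30], [209, 40, 33], [210, 191, 188]]
[(340, np.int64(239), np.int64(362)), (400, np.int64(233), np.int64(366)), (460, np.int64(229), np.int64(371)), (520, np.int64(232), np.int64(371))] [208 537]
[[215, 201, 198], [204, 38, 30], [212, 44, 36], [210, 41, 34], [199, 37, 32], [171, 34, 28], [172, 33, 29], [173, 35, 29], [173, 36, 29]] [[218, 213, 210], [206, 39, 32], [210, 40, 31], [207, 164, 80], [165, 34, 28], [173, 35, 29], [172, 33, 28], [170, 34, 31], [207, 168, 78], [207, 41, 32], [210, 42, 33], [211, 201, 198]]
[([208, 158, 19, 7, 67], [216.3, 160.5]), ([274, 249, 16, 33, 406], [281.4, 264.6])]
[([208, 158, 19, 7, 67], [216.3, 160.5]), ([274, 249, 16, 33, 403], [281.4, 264.8])]
```

arm_command(gripper=[9,9,9,9,9], dp=[[0,0,0],[0,0,0],[0,0,0],[0,0,0],[0,0,0]], twist=[-0.2,0,0,0,0])

```text
time: 19.45
tool_pos: [457.2, -175.3, 67.7]
tcp_rot: [3.138, 0.003, 1.104]
contact_force: [-5.3, -6.5, 14.9]
grip_width: 12.4
finger_force: 30.0
```

```bash
python3 -c "
from h import *
o=get_obs(); print(o['moment'],o['tau'][5],o['tcp_rot'],o['tool_pos'],o['contact_force'])
print(close_job())"
```

```text
[-1.17627365  0.85482303  0.34133533] 0.31627586111426353 [3.13778683e+00 2.79512513e-03 1.10397356e+00] [ 457.22132139 -175.3324055    67.65225492] [-5.28366858 -6.51940799 14.86123243]
the job is handed in; nothing more can be done
None
```

I handed the job in at about 19.5 s: the red key is pushed home, turned clockwise about 1.7 rad until the torque rose as at the stop, and still gripped at about 30 N with the yellow key unmoved; the hand-in returned no verdict.

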